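Load two cap dispensers, oldest stock first

TASK

Restock the two gravity-feed dispensers from the top: yellow caps in the yellow dispenser, blue caps in the blue one. In each, load the cap with the black mark first, so that it lies at the bottom and comes out first, then the cap with the white mark flat on top of it, marks facing up. Leave the red caps and the yellow flared cup where they are.

Things in the scene. Friction and masses are not known exactly. Their poses are not given: they have to be found in the camera images.
- cap_yellow_black: Yellow plastic screw cap, a plain cylinder 50 mm in diameter and 28 mm tall, lying flat, with a black round mark (26 mm) in the centre of its top; loose, 40 to 85 g. Origin: centre of its underside; z up through the marked top.
- cap_yellow_white: Yellow plastic screw cap, a plain cylinder 50 mm in diameter and 28 mm tall, lying flat, with a white round mark (26 mm) in the centre of its top; loose, 40 to 85 g. Origin: centre of its underside; z up through the marked top.
- cap_blue_black: Blue plastic screw cap, a plain cylinder 50 mm in diameter and 28 mm tall, lying flat, with a black round mark (26 mm) in the centre of its top; loose, 40 to 85 g. Origin: centre of its underside; z up through the marked top.
- cap_blue_white: Blue plastic screw cap, a plain cylinder 50 mm in diameter and 28 mm tall, lying flat, with a white round mark (26 mm) in the centre of its top; loose, 40 to 85 g. Origin: centre of its underside; z up through the marked top.
- cap_red_black: Red plastic screw cap, a plain cylinder 50 mm in diameter and 28 mm tall, lying flat, with a black round mark (26 mm) in the centre of its top; loose, 40 to 85 g. Origin: centre of its underside; z up through the marked top. Not to be moved.
- cap_red_white: Red plastic screw cap, a plain cylinder 50 mm in diameter and 28 mm tall, lying flat, with a white round mark (26 mm) in the centre of its top; loose, 40 to 85 g. Origin: centre of its underside; z up through the marked top. Not to be moved.
- dispenser_yellow: Yellow gravity dispenser, fixed, upright, 86 x 84 mm, 72 mm tall, open top. Origin: chamber axis at bench level; -x front (mouth 54 mm wide, up to z 44, 3 mm lip), y across, z up. Chamber floor z 10 mm; takes 50 mm caps, 6 mm play all round; first cap spans z 10-38, second 38-66. 40 mm wide slots in the +y and -y sides, floor to top: fingers closing along y can lower a cap fully and open there.
- dispenser_blue: Blue gravity dispenser, fixed, upright, 86 x 84 mm, 72 mm tall, open top. Origin: chamber axis at bench level; -x front (mouth 54 mm wide, up to z 44, 3 mm lip), y across, z up. Chamber floor z 10 mm; takes 50 mm caps, 6 mm play all round; first cap spans z 10-38, second 38-66. 40 mm wide slots in the +y and -y sides, floor to top: fingers closing along y can lower a cap fully and open there.
- funnel_cup: Yellow hollow flared cup without a centre mark, 38 mm wide at the foot, 60 mm at the rim, 42 mm tall, standing loose among the caps; not a cap and not to be moved. Origin: centre of its underside.
Not all that is in view belongs to the job. Leave any pink or turquoise look-alike of the cap_yellow_black alone.

How it is judged:
At the end, for the whole second after the job is handed in: In each dispenser its colour's black-marked cap lies on the floor and the white-marked on it: within 14 mm of the axis, underside -5/+6 mm of its seat (10 and 38 mm up), mark up, level within 0.15 rad, at rest. Red caps and yellow cup within 30 mm of their starts (horizontal distance between each of cap_yellow_black, cap_yellow_white and dispenser_yellow below 0.014 m and z of cap_yellow_black in the frame of dispenser_yellow between 0.005 and 0.016 m and angle between each of cap_yellow_black, cap_yellow_white, cap_blue_black, cap_blue_white's own z axis and vertical below 0.15 rad and linear speed of each of cap_yellow_black, cap_yellow_white, cap_blue_black, cap_blue_white below 0.02 m/s and z of cap_yellow_white in the frame of dispenser_yellow between 0.033 and 0.044 m and horizontal distance between each of cap_blue_black, cap_blue_white and dispenser_blue below 0.014 m and z of cap_blue_black in the frame of dispenser_blue between 0.005 and 0.016 m and z of cap_blue_white in the frame of dispenser_blue between 0.033 and 0.044 m and distance of each of cap_red_black, cap_red_white, funnel_cup from where it was at the start of the episode below 0.03 m); the robot touches nothing.
It fails at once if the red cap with the black mark pushed or carried more than 30 mm from its place (distance of cap_red_black from where it was at the start of the episode above 0.03 m).
It fails at once if the red cap with the white mark pushed or carried more than 30 mm from its place (distance of cap_red_white from where it was at the start of the episode above 0.03 m).
It fails at once if the yellow flared cup pushed or carried more than 30 mm from its place (distance of funnel_cup from where it was at the start of the episode above 0.03 m).
It also fails if it takes over 96 s, if anything falls off the work surface, if the arm or the gripper's body presses on something with over 40 N, if the wrist force passes 120 N, or if a joint passes its speed limit or range.

ROBOT

A 7-joint arm with a two-finger parallel gripper is mounted at the origin on the work surface. World frame = base frame: x ahead of the robot, y to its left, z up, the work surface at z = 0. Lengths are in m, angles in rad, forces in N, time in s.
With the tool pointing down it reaches from about 0.4 to 0.85 m from the base axis. Payload 10.4 kg.
Tool frame: the origin (TCP) lies at the very end of the fingers, on their centre line; the grasp point (between the pads) lies 19 mm behind it (r.pinch_z is the distance from the TCP to the grasp point, in m); z points along the fingers, y is the line along which they close (so a half turn about z gives the same grasp; the last joint's range is limited). The gripper opens to 87 mm and grips with 3 to 60 N. Pads are 19 mm wide; open, the fingers measure 117 mm over their backs; the gripper's body (75 mm by 190 mm) begins 51 mm behind the grasp point.
Start: joints at [-1.25, 0.332, -0.065, 1.46, 0.022, 1.35, -0.088], TCP at [0.211, 0.588, 0.223] pointing down, gripper open.
Joint ranges: [-2.6, 2.6], [-0.5, 2.12], [-1.47, 1.34], [0.16, 2.42], [-1.27, 4.41], [0.06, 2.06], [-2.6, 2.6]. Speed limits (rad/s): [2.22, 2.22, 2.79, 2.79, 3.14, 3.14, 3.14].

INTERFACE

Orientations are given as a unit quaternion [x, y, z, w].
In Python, from bench import r, camera gives the robot as it stands. The module is installed in compiled form; this text tells all that it offers.
- The arm moves only by the shell command python3 -m pendant 'ROWS' [FORCE]. ROWS is JSON, a list of rows, each an object with "dp": the shift along the tool's x, y, z as a fraction of full scale, a list of three; "rotation": the turn, a rotation vector about the tool's x, y, z as a fraction of full scale, a list of three; "jaw": the opening, from 0 (shut) to 1 (fully open). A call has 1 to 8 rows; each row is the pose to reach, as a shift and turn from the pose commanded when the call began, along the tool's axes at that moment, turning the shorter way round; what a row does not reach only later rows make up. Full scale, the value 1, is 0.15 m for a shift and 2 pi rad for a turn. A row lasts 1/8 s, in which the tool goes at most 62.5 mm and 10.7 degrees, less where a joint would pass 70% of its speed; a pose out of reach is approached as far as the arm can. A call with a number of a shift or a turn outside -1 to 1 is refused whole. A call with a gripper value outside its range is refused whole. The fingers move at their own pace and stop on an object; FORCE is the grip in N (left out, the last holds). Time passes only in rows, so rows that repeat a pose let the fingers close. It gives the time, the measured TCP pose, the force, the opening and the grip force at its end, in the units of the state.
- r.read_state(): the state, without advancing time (a new reading comes with each control period).
- camera(name): name is "scene" or "top" or "wrist"; returns a dict with "image" (420x560x3 uint8, red, green, blue), "z_map" (420x560 float32, m along the optical axis (not along the pixel's ray), 0 where there is no reading), "mtx" (3x3 intrinsics, pixels), "distortion" ([k1, k2, p1, p2, k3] as OpenCV has them; the pictures are not rectified), "T" (4x4, takes a point from camera to world coordinates). Camera axes: x right, y down, z forward; pixel columns grow to the right and rows downward; lengths in m; the calibration is good to about 2 mm. A picture is of the moment at which its call begins.
- r.close_job(): hands the job in; it is judged then, once.
The state is a dict: "time": time; "joint_positions": joint angles; "joint_vel": joint speeds; "joint_torque": joint torques, N m; "ee_pos": TCP position; "eef_rot": TCP orientation; "ft_force": force on the tool from outside, world axes, zero at the start; "torque": the same for the moment, N m; "width": finger opening in m; "grip_force": force on a finger pad.
Only numpy, scipy, OpenCV 4.12 (cv2) and the standard library are available. Lean on these libraries where they do the work, as an engineer would, in place of code of your own. Each camera call takes 0.05 s, during which the arm holds its last target. There are 200 camera calls.

## Working session

There is one attempt and no reset: what is moved stays moved. The work goes in short steps, Python scripts to look and compute and a shell command to move; the robot and the scene stay as the last step left them, time stands still between calls to the robot, and variables do not carry over. Pictures are saved under pics/ and viewed, at most 14 in all, crops included, and the job is handed in when it is done.

```bash
mkdir -p pics; python3 - <<'E'
from bench import r,camera
import cv2,numpy as np
for n in("scene","top"):
    c=camera(n); cv2.imwrite(f"pics/{n}0.png",c["image"][:,:,::-1]); np.savez(f"{n}0.npz",**c)
    print(n,c["mtx"].round(1).tolist(),np.round(c["T"],3).tolist(),np.round(c["distortion"],3))
s=r.read_state();print(s,r.pinch_z)
E
```

```text
scene [[384.1, 0.0, 286.1], [0.0, 384.1, 211.6], [0.0, 0.0, 1.0]] [[0.021, 0.753, -0.657, 1.126], [1.0, -0.005, 0.026, -0.024], [0.016, -0.658, -0.753, 0.747], [0.0, 0.0, 0.0, 1.0]] [-0.022  0.     0.     0.     0.   ]
top [[509.8, 0.0, 284.1], [0.0, 509.8, 210.1], [0.0, 0.0, 1.0]] [[0.039, -0.976, 0.212, 0.248], [-0.999, -0.039, 0.007, 0.002], [0.001, -0.212, -0.977, 1.15], [0.0, 0.0, 0.0, 1.0]] [-0.078  0.     0.     0.     0.   ]
{'time': 0.1, 'joint_positions': array([-1.24962762,  0.33281076, -0.06468924,  1.46083333,  0.0215863 ,
        1.34988344, -0.08850451]), 'joint_vel': array([-0.00183827, -0.00101717,  0.00203374, -0.00453992,  0.00204729,
        0.00277456,  0.00026366]), 'joint_torque': array([ 2.42873328e-03, -6.24545360e+01,  2.51540949e-02, -3.90713346e+01,
       -6.15086197e-02,  3.65607440e-02,  9.12409791e-05]), 'ee_pos': array([0.21054096, 0.58811887, 0.22184362]), 'eef_rot': array([ 1.71038707e-01,  9.85264115e-01, -6.14386969e-04, -8.40134445e-05]), 'ft_force': array([-0.14021639,  0.12045008, -0.72313991]), 'torque': array([ 0.01138203,  0.0057674 , -0.05834662]), 'grip_force': 0.0, 'width': 0.08749887419101766} 0.0187
```

View pics/top0.png

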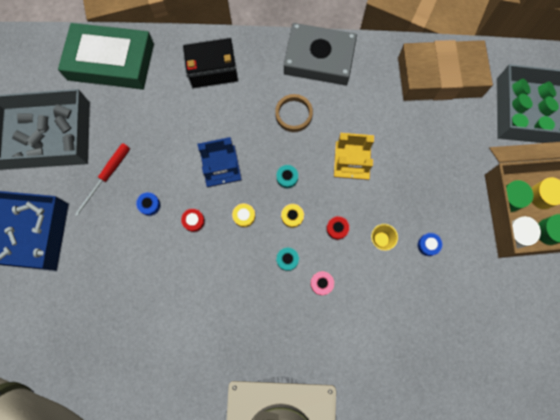

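View pics/scene0.png

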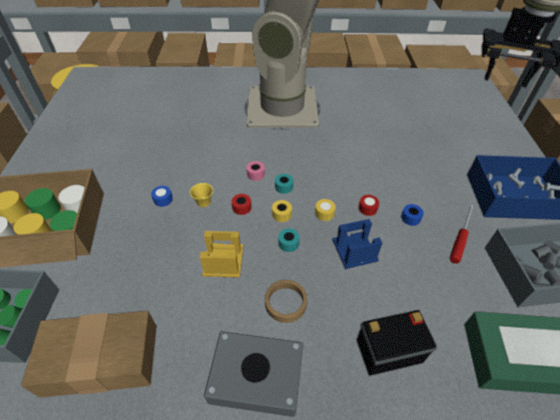

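```bash
cat > h.py <<'E'
import numpy as np,cv2
from scipy.spatial.transform import Rotation as R
def rays(c,px):
    px=np.asarray(px,float).reshape(-1,1,2)
    n=cv2.undistortPoints(px,c["mtx"],c["distortion"]).reshape(-1,2)
    return np.c_[n,np.ones(len(n))]@c["T"][:3,:3].T, c["T"][:3,3]
def plane(c,px,z):
    d,o=rays(c,px); return o+d*((z-o[2])/d[:,2])[:,None]
def cloud(c):
    h,w=c["z_map"].shape; u,v=np.meshgrid(np.arange(w),np.arange(h))
    d,o=rays(c,np.c_[u.ravel(),v.ravel()]); return (o+d*c["z_map"].reshape(-1,1)).reshape(h,w,3)
def cmask(c,col):
    h=cv2.cvtColor(np.ascontiguousarray(c["image"]),cv2.COLOR_RGB2HSV)
    lo,hi={"yellow":(20,34),"blue":(106,125),"red":(174,184),"teal":(84,100)}[col]
    m=cv2.inRange(h,(lo,120,60),(hi,255,255))
    if col=="red": m|=cv2.inRange(h,(0,150,60),(5,255,255))
    return m
E
python3 - <<'E'
from h import *
c=dict(np.load("top0.npz")); P=cloud(c)
for col in("yellow","blue","red"):
    m=cmask(c,col)
    top=m.copy(); top[(P[...,2]<.018)]=0
    cs,_=cv2.findContours(top,cv2.RETR_EXTERNAL,cv2.CHAIN_APPROX_NONE)
    for k in cs:
        k=cv2.convexHull(k)
        if cv2.contourArea(k)<150: continue
        (x,y),rad=cv2.minEnclosingCircle(k)
        if not(100<x<470 and 120<y<300): continue
        M=np.zeros(m.shape,np.uint8);cv2.drawContours(M,[k],-1,1,-1)
        z=np.percentile(P[...,2][M>0],[50,95])
        W=plane(c,k.reshape(-1,2),.028)[:,:2]
        e=cv2.fitEllipse(W.astype(np.float32)*1000)
        print(col,(round(x),round(y)),"z",z.round(3),"ell",np.round(e[0],1),np.round(e[1],1))
for col,(x,y) in {"blue":(219,162),"yellow":(354,156)}.items():
    m=cmask(c,col)>0; w=np.zeros_like(m); w[y-35:y+35,x-35:x+35]=1
    q=P[m&w&(P[...,2]>.066)&(P[...,2]<.08)]
    b=cv2.minAreaRect((q[:,:2]*1000).astype(np.float32)); print(col,len(q),b,np.median(q[:,2]))
a=c["image"][115:205,180:400,::-1]
s=np.load("scene0.npz")["image"][205:285,180:400,::-1]
b=c["image"][180:300,125:455,::-1]
f=lambda i,k:cv2.resize(i,None,fx=k,fy=k,interpolation=cv2.INTER_CUBIC)
o=[f(a,3),f(s,3)]; t=f(b,2)
t=cv2.resize(t,(660,240)); cv2.imwrite("pics/crop1.png",cv2.resize(np.vstack(o+[t]),(560,600) if 0 else None,fx=.8,fy=.8))
E
```

```text
yellow (384, 237) z [0.028 0.044] ell [ 440.3 -215.7] [56.9 57.8]
yellow (292, 215) z [0.029 0.032] ell [480.9  -8.6] [48.7 52. ]
yellow (244, 215) z [0.029 0.032] ell [477.3 101. ] [49.6 51.9]
yellow (354, 164) z [0.055 0.076] ell [ 606.6 -146.1] [49.2 89.9]
yellow (355, 142) z [0.051 0.075] ell [ 662.7 -147.2] [ 44.3 101.9]
blue (430, 244) z [0.029 0.033] ell [ 428.2 -319. ] [49.1 52.2]
blue (148, 203) z [0.029 0.033] ell [495.4 321. ] [48.7 53.3]
blue (220, 170) z [0.061 0.074] ell [583.4 158.5] [42.9 88.6]
blue (214, 144) z [0.07  0.075] ell [642.3 177.4] [24.  87.9]
red (338, 228) z [0.029 0.032] ell [ 457.1 -110.8] [47.8 50.1]
red (192, 220) z [0.029 0.033] ell [461.5 215.3] [47.8 52. ]
red (112, 161) z [0.024 0.029] ell [593.  408.9] [ 26.2 115. ]
blue 304 ((600.739990234375, 163.814208984375), (72.78375244140625, 75.11450958251953), 14.402931213378906) 0.07235934793427334
yellow 349 ((627.9310302734375, -143.9199981689453), (76.61271667480469, 75.24929809570312), 87.16758728027344) 0.07270202097746825
```

View pics/crop1.png

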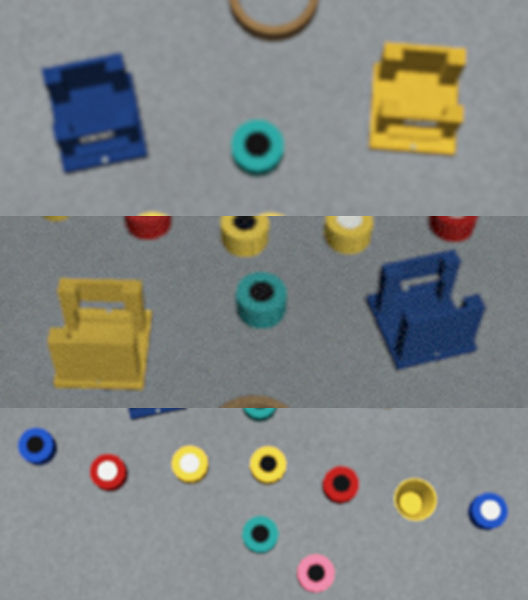

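Top view candidates, each matched on colour and mark:
- Yellow/black at (292,215) and yellow/white at (244,215).
- Blue/black at (148,203) and blue/white at (430,244).
- The unmarked yellow ring at (384,237), 44 mm tall, is the cup. The teal caps at (287,176) and (287,259) and the pink one at (322,283) are look-alikes.

The crop confirms these. Both dispensers have side slots to the left and right. I'll start with blue/black.

```bash
cat > plan.py <<'E'
import sys
from h import *
from bench import r
x,y,z,yaw=map(float,sys.argv[1:5]); s=r.read_state(); Q=R.from_quat(s["eef_rot"])
d=Q.inv().apply(np.array([x,y,z])-s["ee_pos"])/.15
best=None
for a in(yaw,yaw+180):
    t=np.radians(a); Y=np.array([-np.sin(t),np.cos(t),0]); Z=np.array([0,0,-1.]); X=np.cross(Y,Z)
    v=(Q.inv()*R.from_matrix(np.c_[X,Y,Z])).as_rotvec()/(2*np.pi)
    if best is None or np.linalg.norm(v)<np.linalg.norm(best): best=v
print("dp",d.round(4).tolist(),"rot",best.round(4).tolist(),"rows>=",np.ceil(max(np.linalg.norm(d)*.15/.0625,np.linalg.norm(best)*360/10.7)),"t",round(s["time"],2),"ee",s["ee_pos"].round(4))
E
python3 plan.py .495 .321 .13 14.4; python3 plan.py 0.35 0.45 .16 14.4
```

```text
dp [-2.3856, -1.0367, 0.6137] rot [-0.0002, -0.0001, -0.0947] rows>= 7.0 t 0.1 ee [0.2105 0.5881 0.2218]
dp [-1.1857, -0.5531, 0.413] rot [-0.0002, -0.0001, -0.0947] rows>= 4.0 t 0.1 ee [0.2105 0.5881 0.2218]
```

```bash
python3 -m pendant '[{"dp":[-1,-0.46,0.3],"rotation":[0,0,-0.0947],"jaw":0.8},{"dp":[-1,-0.46,0.3],"rotation":[0,0,-0.0947],"jaw":0.8},{"dp":[-1,-0.46,0.3],"rotation":[0,0,-0.0947],"jaw":0.8},{"dp":[-1,-0.46,0.3],"rotation":[0,0,-0.0947],"jaw":0.8}]'; python3 plan.py .495 .321 .13 14.4
```

```text
time: 0.6
ee_pos: [0.3322, 0.4687, 0.1762]
eef_rot: [-0.124, 0.992, -0.002, -0.0]
ft_force: [-0.7, 0.5, 0.1]
width: 0.0702
grip_force: 0.0
dp [-0.8101, -1.2205, 0.311] rot [-0.0005, -0.0001, -0.0005] rows>= 4.0 t 0.6 ee [0.3322 0.4687 0.1762]
```

```bash
python3 -m pendant '[{"dp":[-0.81,-1,0.31],"rotation":[0,0,0],"jaw":0.8},{"dp":[-0.81,-1,0.31],"rotation":[0,0,0],"jaw":0.8},{"dp":[-0.81,-1,0.31],"rotation":[0,0,0],"jaw":0.8},{"dp":[-0.81,-1,0.31],"rotation":[0,0,0],"jaw":0.8}]' 20; python3 plan.py .495 .321 .0045 14.4; cat > wr.py <<'E'
import sys
from h import *
from bench import r,camera
c=camera("wrist"); n=sys.argv[1]; cv2.imwrite(f"pics/{n}.png",c["image"][:,:,::-1]); np.savez(f"{n}.npz",**c)
print(np.round(c["T"],3).tolist(), c["mtx"].round(1).tolist())
E
python3 wr.py w1
```

```text
time: 1.1
ee_pos: [0.4868, 0.3529, 0.1295]
eef_rot: [-0.122, 0.993, -0.002, -0.0]
ft_force: [-0.2, 0.4, 0.5]
width: 0.0695
grip_force: 0.0
dp [-0.0026, -0.2173, 0.8339] rot [-0.0005, -0.0002, -0.0011] rows>= 3.0 t 1.1 ee [0.4868 0.3529 0.1295]
[[-0.241, 0.932, 0.272, 0.412], [0.97, 0.232, 0.065, 0.335], [-0.002, 0.279, -0.96, 0.292], [0.0, 0.0, 0.0, 1.0]] [[299.7, 0.0, 272.5], [0.0, 299.7, 211.3], [0.0, 0.0, 1.0]]
```

View pics/w1.png

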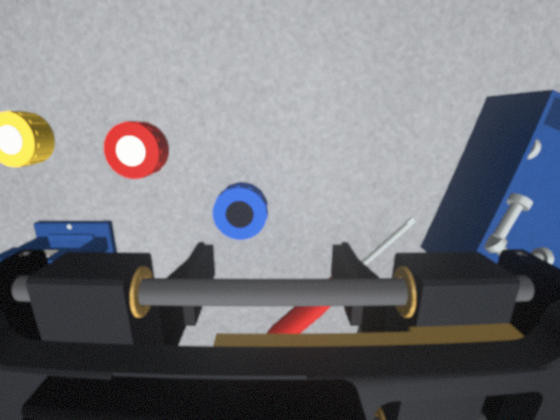

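The blue/black cap is at (240,212) in the wrist view, ahead of the open fingers. I'll cross-check its position.

```bash
python3 - <<'E'
from h import *
c=dict(np.load("w1.npz"))
m=cmask(c,"blue"); m[:, :200]=0; m[:,290:]=0; m[250:]=0
k=cv2.convexHull(np.argwhere(m>0)[:,::-1].astype(np.int32))
W=plane(c,k.reshape(-1,2),.028)[:,:2]; print(W.min(0),W.max(0))
h=cv2.inRange(cv2.cvtColor(c["image"],cv2.COLOR_RGB2GRAY),0,50); h[:190]=0;h[235:]=0;h[:,:215]=0;h[:,265:]=0
p=np.argwhere(h>0)[:,::-1].mean(0); print(p,plane(c,[p],.028))
E
```

```text
[0.46787933 0.29899138] [0.52104996 0.34842995]
[nan nan] [[nan nan nan]]<stdin>:7: RuntimeWarning: Mean of empty slice.
  ret = um.true_divide(
```

```bash
python3 -m pendant '[{"dp":[-0.003,-0.21,0.3],"rotation":[0,0,0],"jaw":0.8},{"dp":[-0.003,-0.21,0.6],"rotation":[0,0,0],"jaw":0.8},{"dp":[-0.003,-0.21,0.83],"rotation":[0,0,0],"jaw":0.8},{"dp":[-0.003,-0.21,0.83],"rotation":[0,0,0],"jaw":0.8},{"dp":[-0.003,-0.21,0.83],"rotation":[0,0,0],"jaw":0.4},{"dp":[-0.003,-0.21,0.83],"rotation":[0,0,0],"jaw":0.4},{"dp":[-0.003,-0.21,0.83],"rotation":[0,0,0],"jaw":0.4},{"dp":[-0.003,-0.21,0.83],"rotation":[0,0,0],"jaw":0.4}]' 20; python3 plan.py .495 .321 .14 14.4
```

```text
time: 2.15
ee_pos: [0.4925, 0.3281, 0.008]
eef_rot: [-0.125, 0.992, 0.001, 0.001]
ft_force: [-0.5, -1.3, 7.3]
width: 0.0492
grip_force: 20.0
dp [-0.0059, -0.0491, -0.8803] rot [0.0002, 0.0003, -0.0] rows>= 3.0 t 2.15 ee [0.4925 0.3281 0.008 ]
```

```bash
python3 -m pendant '[{"dp":[0,0,-0.4],"rotation":[0,0,0],"jaw":0.4},{"dp":[0,0,-0.8],"rotation":[0,0,0],"jaw":0.4},{"dp":[0,0,-0.9],"rotation":[0,0,0],"jaw":0.4},{"dp":[0,0,-0.9],"rotation":[0,0,0],"jaw":0.4}]'; python3 plan.py .54 .20 .14 14.4; python3 wr.py w2
```

```text
time: 2.65
ee_pos: [0.4922, 0.3278, 0.1425]
eef_rot: [-0.125, 0.992, 0.001, 0.001]
ft_force: [-0.1, -0.4, -1.1]
width: 0.0496
grip_force: 20.0
dp [-0.0969, -0.9044, 0.0156] rot [0.0002, 0.0003, -0.0] rows>= 3.0 t 2.65 ee [0.4922 0.3278 0.1425]
[[-0.248, 0.93, 0.273, 0.417], [0.969, 0.237, 0.072, 0.308], [0.002, 0.282, -0.959, 0.305], [0.0, 0.0, 0.0, 1.0]] [[299.7, 0.0, 272.5], [0.0, 299.7, 211.3], [0.0, 0.0, 1.0]]
```

View pics/w2.png

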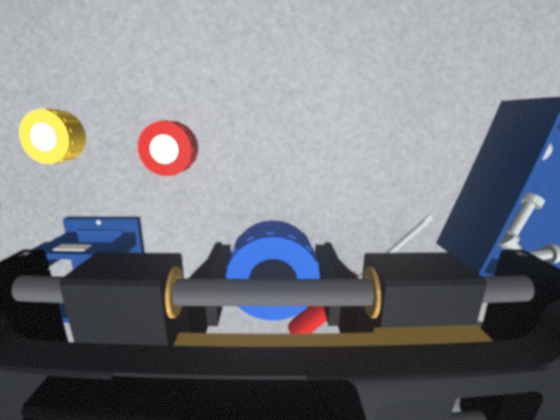

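The cap is held level with its black mark up at (273,275), and the blue dispenser shows at the left around (100,240). Next I'll refine the dispenser axes from both views' depth data.

```bash
python3 - <<'E'
from h import *
for col,(x,y,yaw) in {"blue":(.6007,.1638,14.4),"yellow":(.6279,-.1439,-2.8)}.items():
  for v in("top","scene"):
    c=dict(np.load(v+"0.npz")); P=cloud(c)
    m=(cmask(c,col)>0)&(np.hypot(P[...,0]-x,P[...,1]-y)<.075)
    q=P[m&(P[...,2]>.064)&(P[...,2]<.08)]
    b=cv2.minAreaRect((q[:,:2]*1000).astype(np.float32))
    t=np.radians(yaw); A=np.array([[np.cos(t),np.sin(t)],[-np.sin(t),np.cos(t)]])
    L=(q[:,:2]-[x,y])@A.T*1000
    print(col,v,len(q),np.round(b[0],1),np.round(b[1],1),round(b[2],1),"med z",np.median(q[:,2]).round(4),"x hist",np.histogram(L[:,0],np.arange(-48,49,6))[0],"y",np.histogram(L[:,1],np.arange(-48,49,6))[0])
    f=P[m&(P[...,2]>.004)&(P[...,2]<.03)]; L=(f[:,:2]-[x,y])@A.T*1000
    print("   low",len(f),np.percentile(L,[1,99],axis=0).round(1).tolist())
    # outline of colour mask hull on bench vs. rim: rim edge pixels
    M=((m)&(P[...,2]>.06)).astype(np.uint8)
c=dict(np.load("w2.npz"));m=cmask(c,"blue");m[:,:200]=0;m[:,340:]=0
k=np.argwhere(m>0)[:,::-1];print("cap hull px",k.min(0),k.max(0)); print(plane(c,[[273,k[:,1].min()],[273,236],[273,k[:,1].max()]],.1625).round(4))
E
```

```text
blue top 307 [600.7 163.8] [72.8 75.1] 14.4 med z 0.0723 x hist [ 0  3 81 46 28  0  0  0  0  0  0 26 35 82  6  0] y [ 0  8 39 43 28 15 10 13 14 10 14 22 43 38 10  0]
   low 817 [[-46.6, -39.0], [32.6, 40.0]]
blue scene 327 [603.8 162.7] [72.  74.9] 15.1 med z 0.0709 x hist [ 0  0 40 57 44  7  0  0  0  0  0 14 34 68 63  0] y [ 0 27 38 37 28 18 15 16 21 16 16 30 35 30  0  0]
   low 626 [[-43.3, -42.0], [40.6, 35.7]]
yellow top 371 [ 627.8 -144.1] [76.6 75.6] 87.5 med z 0.0726 x hist [ 0 26 86 42 24  0  0  0  0  0  0 45 46 95  7  0] y [ 0 15 46 43 30 16 17 17 16 18 18 29 45 45 16  0]
   low 908 [[-48.3, -41.6], [32.4, 40.2]]
yellow scene 403 [ 629. -146.] [76.1 73.2] 88.0 med z 0.0712 x hist [ 0  0 72 53 59  1  0  0  0  0  0 21 38 94 65  0] y [ 0 27 45 47 25 22 19 19 21 24 20 40 46 43  5  0]
   low 650 [[-44.8, -40.7], [40.8, 38.6]]
cap hull px [225 222] [320 319]
[[0.4632 0.3206 0.1625]
 [0.4704 0.3225 0.1625]
 [0.5185 0.3348 0.1625]]
```

```bash
python3 plan.py .6 .162 .14 14.7; python3 -m pendant '[{"dp":[-0.42,-1,0],"rotation":[0,0,0],"jaw":0.4},{"dp":[-0.42,-1,0],"rotation":[0,0,0],"jaw":0.4},{"dp":[-0.42,-1,0],"rotation":[0,0,0],"jaw":0.4},{"dp":[-0.42,-1,0],"rotation":[0,0,0],"jaw":0.4}]';  python3 plan.py .6 .163 .11 14.7
```

```text
dp [-0.4267, -1.2468, 0.0052] rot [-0.0, -0.0001, -0.0009] rows>= 4.0 t 2.7 ee [0.4915 0.3272 0.1408]
time: 3.2
ee_pos: [0.5909, 0.1933, 0.1389]
eef_rot: [-0.122, 0.992, -0.001, -0.002]
ft_force: [0.2, 0.4, 0.2]
width: 0.0496
grip_force: 20.0
dp [-0.0105, -0.2103, 0.1934] rot [-0.0004, -0.0005, -0.0018] rows>= 1.0 t 3.2 ee [0.5909 0.1933 0.1389]
```

```bash
python3 -m pendant '[{"dp":[-0.01,-0.2,0.15],"rotation":[0,0,-0.002],"jaw":0.4},{"dp":[-0.01,-0.2,0.15],"rotation":[0,0,-0.002],"jaw":0.4},{"dp":[-0.01,-0.2,0.15],"rotation":[0,0,-0.002],"jaw":0.4}]';  python3 plan.py .6 .163 .018 14.7; python3 - <<'E'
from h import *
from bench import camera
a=[]
for n in("top","scene"):
    c=camera(n); np.savez(n+"1.npz",**c); a.append(c["image"][110:210,160:290,::-1] if n=="top" else c["image"][190:290,300:430,::-1])
cv2.imwrite("pics/b1.png",cv2.resize(np.hstack(a),None,fx=3,fy=3,interpolation=cv2.INTER_CUBIC))
E
```

```text
time: 3.58
ee_pos: [0.598, 0.1704, 0.1181]
eef_rot: [-0.132, 0.991, 0.0, -0.001]
ft_force: [-0.1, 0.2, -0.7]
width: 0.0497
grip_force: 20.0
dp [-0.0008, -0.0517, 0.6672] rot [0.0001, -0.0003, 0.0013] rows>= 2.0 t 3.58 ee [0.598  0.1704 0.1181]
```

View pics/b1.png

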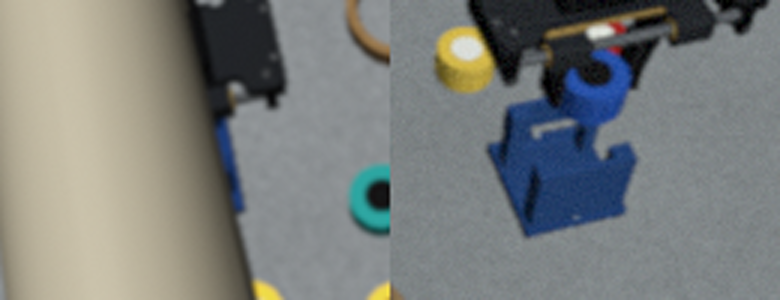

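The scene view shows the blue cap above the dispenser mouth at about (590,90) in the crop. I'll correct the lateral offset and start lowering.

```bash
python3 -m pendant '[{"dp":[0,-0.05,0],"rotation":[0,0,0.001],"jaw":0.4},{"dp":[0,-0.05,0.15],"rotation":[0,0,0.001],"jaw":0.4},{"dp":[0,-0.05,0.3],"rotation":[0,0,0.001],"jaw":0.4},{"dp":[0,-0.05,0.3],"rotation":[0,0,0.001],"jaw":0.4}]';  python3 plan.py .6 .163 .018 14.7
```

```text
time: 4.18
ee_pos: [0.6, 0.1615, 0.0727]
eef_rot: [-0.128, 0.992, -0.0, -0.001]
ft_force: [-0.5, -0.2, 0.3]
width: 0.0496
grip_force: 20.0
dp [-0.0037, 0.0099, 0.3647] rot [-0.0, -0.0004, 0.0001] rows>= 1.0 t 4.17 ee [0.6    0.1615 0.0727]
```

```bash
python3 -m pendant '[{"dp":[-0.003,0.01,0.12],"rotation":[0,0,0],"jaw":0.4},{"dp":[-0.003,0.01,0.24],"rotation":[0,0,0],"jaw":0.4},{"dp":[-0.003,0.01,0.35],"rotation":[0,0,0],"jaw":0.4},{"dp":[-0.003,0.01,0.35],"rotation":[0,0,0],"jaw":0.4}]';  python3 plan.py .6 .163 .018 14.7
```

```text
time: 4.68
ee_pos: [0.6001, 0.1631, 0.0198]
eef_rot: [-0.128, 0.992, -0.0, -0.001]
ft_force: [0.2, -0.4, 0.4]
width: 0.0494
grip_force: 20.0
dp [0.0011, -0.0005, 0.0123] rot [-0.0, -0.0004, 0.0001] rows>= 1.0 t 4.67 ee [0.6001 0.1631 0.0198]
```

```bash
python3 -m pendant '[{"dp":[0,0,0.012],"rotation":[0,0,0],"jaw":0.4},{"dp":[0,0,0.012],"rotation":[0,0,0],"jaw":0.75},{"dp":[0,0,0.012],"rotation":[0,0,0],"jaw":0.75},{"dp":[0,0,0.012],"rotation":[0,0,0],"jaw":0.75},{"dp":[0,0,-0.3],"rotation":[0,0,0],"jaw":0.75},{"dp":[0,0,-0.6],"rotation":[0,0,0],"jaw":0.75},{"dp":[0,0,-0.8],"rotation":[0,0,0],"jaw":0.75},{"dp":[0,0,-0.8],"rotation":[0,0,0],"jaw":0.75}]';  python3 plan.py .481 -.009 .10 0; python3 plan.py .53 .08 .11 0
```

```text
time: 5.68
ee_pos: [0.6026, 0.1639, 0.1446]
eef_rot: [-0.128, 0.992, 0.001, 0.002]
ft_force: [0.0, 0.1, -1.8]
width: 0.0649
grip_force: 0.0
dp [1.079, -0.9083, 0.2912] rot [0.0002, 0.0008, 0.041] rows>= 4.0 t 5.67 ee [0.6026 0.1639 0.1446]
dp [0.6117, -0.4176, 0.2272] rot [0.0002, 0.0008, 0.041] rows>= 2.0 t 5.67 ee [0.6026 0.1639 0.1446]
```

```bash
python3 -m pendant '[{"dp":[0.99,-0.87,0.12],"rotation":[0,0,0.048],"jaw":0.8},{"dp":[0.99,-0.87,0.12],"rotation":[0,0,0.048],"jaw":0.8},{"dp":[0.99,-0.87,0.12],"rotation":[0,0,0.048],"jaw":0.8},{"dp":[0.99,-0.87,0.12],"rotation":[0,0,0.048],"jaw":0.8},{"dp":[0.99,-0.87,0.12],"rotation":[0,0,0.048],"jaw":0.8}]';  python3 plan.py .481 -.009 .0045 -2.4; python3 wr.py w3; python3 - <<'E'
from h import *
c=dict(np.load("w3.npz")); t=dict(np.load("w3.npz"))
m=cmask(c,"yellow")
n,l,s,cen=cv2.connectedComponentsWithStats(m)
for i in range(1,n):
    if s[i,4]>300:
        W=plane(c,np.argwhere(l==i)[:,::-1],.028)[:,:2]; print(s[i],W.min(0).round(4),W.max(0).round(4))
from bench import camera
c=camera("top"); np.savez("top2.npz",**c); cv2.imwrite("pics/t2.png",c["image"][110:260,120:460,::-1].repeat(2,0).repeat(2,1))
E
```

```text
time: 6.3
ee_pos: [0.4906, -0.0006, 0.1233]
eef_rot: [0.022, 1.0, 0.0, -0.0]
ft_force: [0.5, 0.1, -0.1]
width: 0.0697
grip_force: 0.0
dp [0.0611, -0.0593, 0.7919] rot [0.0001, -0.0, -0.0005] rows>= 2.0 t 6.3 ee [ 0.4906 -0.0006  0.1233]
[[0.046, 0.959, 0.28, 0.414], [0.999, -0.044, -0.012, 0.003], [0.001, 0.28, -0.96, 0.286], [0.0, 0.0, 0.0, 1.0]] [[299.7, 0.0, 272.5], [0.0, 299.7, 211.3], [0.0, 0.0, 1.0]]
[   0  135   73   68 3675] [ 0.408  -0.2525] [ 0.4693 -0.1759]
[ 355  166   60   56 1856] [0.452  0.0732] [0.5029 0.127 ]
[ 237  173   55   58 1943] [ 0.454  -0.0319] [0.5064 0.0166]
```

View pics/t2.png

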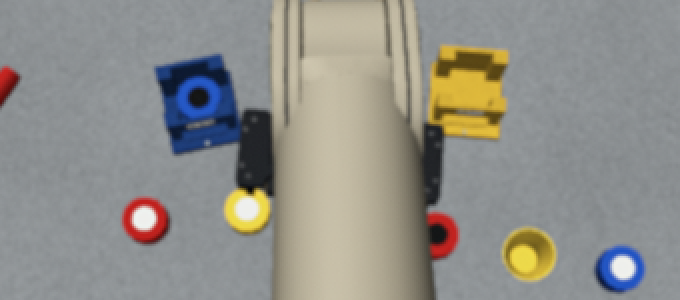

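The blue/black cap lies flat in its dispenser, mark up at crop (199,97). Next is yellow/black.

```bash
python3 -m pendant '[{"dp":[0.06,-0.052,0.2],"rotation":[0,0,0],"jaw":0.8},{"dp":[0.06,-0.052,0.55],"rotation":[0,0,0],"jaw":0.8},{"dp":[0.06,-0.052,0.78],"rotation":[0,0,0],"jaw":0.8},{"dp":[0.06,-0.052,0.78],"rotation":[0,0,0],"jaw":0.8},{"dp":[0.06,-0.052,0.78],"rotation":[0,0,0],"jaw":0.4},{"dp":[0.06,-0.052,0.78],"rotation":[0,0,0],"jaw":0.4},{"dp":[0.06,-0.052,0.78],"rotation":[0,0,0],"jaw":0.4},{"dp":[0.06,-0.052,0.78],"rotation":[0,0,0],"jaw":0.4}]' 20; python3 -c "
from bench import r;print(r.read_state()['ee_pos'])"; python3 -m pendant '[{"dp":[0,0,-0.4],"rotation":[0,0,0],"jaw":0.4},{"dp":[0,0,-0.8],"rotation":[0,0,0],"jaw":0.4},{"dp":[0,0,-0.9],"rotation":[0,0,0],"jaw":0.4},{"dp":[0,0,-0.9],"rotation":[0,0,0],"jaw":0.4}]'; python3 plan.py .6285 -.145 .13 -2.4;python3 wr.py w4
```

```text
time: 7.4
ee_pos: [0.4824, -0.0077, 0.0077]
eef_rot: [0.022, 1.0, 0.0, 0.001]
ft_force: [-1.1, 0.2, 7.0]
width: 0.0494
grip_force: 20.0
[ 0.48238407 -0.00766445  0.00770069]
time: 7.9
ee_pos: [0.4818, -0.0078, 0.1421]
eef_rot: [0.022, 1.0, 0.0, 0.001]
ft_force: [0.6, -1.0, -1.3]
width: 0.0493
grip_force: 20.0
dp [-1.0173, -0.8705, 0.0819] rot [0.0001, 0.0003, -0.0003] rows>= 4.0 t 7.9 ee [ 0.4818 -0.0078  0.1421]
[[0.045, 0.958, 0.282, 0.405], [0.999, -0.043, -0.011, -0.005], [0.002, 0.282, -0.959, 0.304], [0.0, 0.0, 0.0, 1.0]] [[299.7, 0.0, 272.5], [0.0, 299.7, 211.3], [0.0, 0.0, 1.0]]
```

```bash
python3 - <<'E'
from h import *
from bench import r
c=dict(np.load("w4.npz")); m=cmask(c,"yellow");m[:,:215]=0;m[:,335:]=0
k=np.argwhere(m>0)[:,::-1];print(k.min(0),k.max(0),r.read_state()["ee_pos"].round(4),plane(c,[[273,k[:,1].min()+14],[273,k[:,1].max()]],.157).round(4))
E
```

```text
[215 217] [334 345] [ 0.4809 -0.0079  0.1408] [[ 0.4586 -0.0065  0.157 ]
 [ 0.5313 -0.0098  0.157 ]]
```

View pics/w4.png

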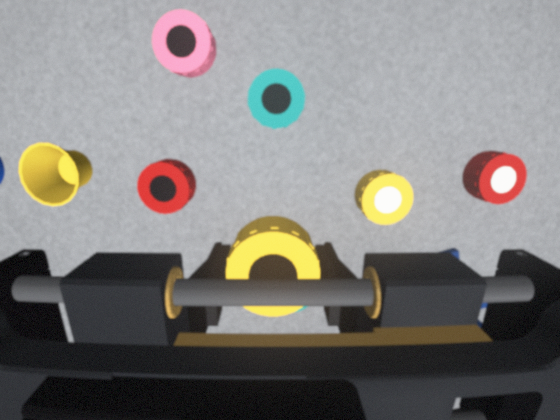

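The yellow cap is held level, black mark at (273,275). I'm moving it to the yellow dispenser.

```bash
python3 -m pendant '[{"dp":[-0.98,-0.87,0.1],"rotation":[0,0,0],"jaw":0.4},{"dp":[-0.98,-0.87,0.1],"rotation":[0,0,0],"jaw":0.4},{"dp":[-0.98,-0.87,0.1],"rotation":[0,0,0],"jaw":0.4},{"dp":[-0.98,-0.87,0.1],"rotation":[0,0,0],"jaw":0.4},{"dp":[-0.98,-0.87,0.1],"rotation":[0,0,0],"jaw":0.4},{"dp":[-0.98,-0.87,0.1],"rotation":[0,0,0],"jaw":0.4}]';  python3 plan.py .6265 -.145 .0725 -2.4
```

```text
time: 8.7
ee_pos: [0.6217, -0.1433, 0.1259]
eef_rot: [0.021, 1.0, 0.001, -0.001]
ft_force: [-0.0, 0.2, 0.4]
width: 0.0495
grip_force: 20.0
dp [-0.033, -0.0102, 0.3558] rot [0.0002, -0.0002, -0.0001] rows>= 1.0 t 8.7 ee [ 0.6217 -0.1433  0.1259]
```

```bash
python3 -m pendant '[{"dp":[-0.033,-0.01,0],"rotation":[0,0,0],"jaw":0.4},{"dp":[-0.033,-0.01,0.18],"rotation":[0,0,0],"jaw":0.4},{"dp":[-0.033,-0.01,0.35],"rotation":[0,0,0],"jaw":0.4},{"dp":[-0.033,-0.01,0.35],"rotation":[0,0,0],"jaw":0.4}]';  python3 plan.py .6265 -.145 .018 -2.4; python3 - <<'E'
from h import *
from bench import camera
c=camera("scene"); cv2.imwrite("pics/s3.png",cv2.resize(c["image"][190:290,160:300,::-1],None,fx=4,fy=4))
E
```

```text
time: 9.2
ee_pos: [0.6262, -0.1455, 0.0726]
eef_rot: [0.022, 1.0, 0.0, -0.002]
ft_force: [-0.4, 0.5, 1.0]
width: 0.0496
grip_force: 20.0
dp [-0.003, 0.0031, 0.3641] rot [0.0001, -0.0005, -0.0002] rows>= 1.0 t 9.2 ee [ 0.6262 -0.1455  0.0726]
```

View pics/s3.png

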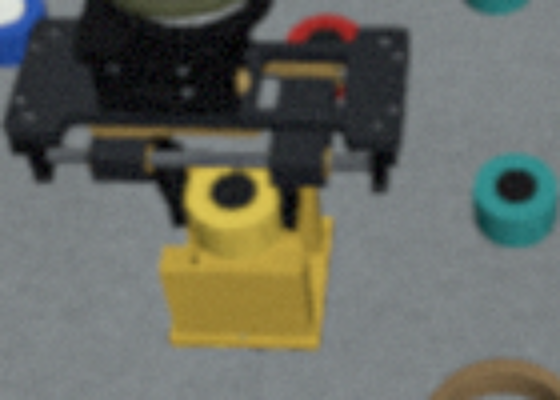

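The yellow cap, mark at (235,188), has entered the top of the chamber with no contact force. I'll lower it, release and lift.

```bash
python3 -m pendant '[{"dp":[-0.003,0.003,0.12],"rotation":[0,0,0],"jaw":0.4},{"dp":[-0.003,0.003,0.24],"rotation":[0,0,0],"jaw":0.4},{"dp":[-0.003,0.003,0.36],"rotation":[0,0,0],"jaw":0.4},{"dp":[-0.003,0.003,0.36],"rotation":[0,0,0],"jaw":0.4}]';  python3 -m pendant '[{"dp":[0,0,0.006],"rotation":[0,0,0],"jaw":0.4},{"dp":[0,0,0.006],"rotation":[0,0,0],"jaw":0.75},{"dp":[0,0,0.006],"rotation":[0,0,0],"jaw":0.75},{"dp":[0,0,0.006],"rotation":[0,0,0],"jaw":0.75},{"dp":[0,0,-0.3],"rotation":[0,0,0],"jaw":0.75},{"dp":[0,0,-0.6],"rotation":[0,0,0],"jaw":0.75},{"dp":[0,0,-0.8],"rotation":[0,0,0],"jaw":0.75},{"dp":[0,0,-0.8],"rotation":[0,0,0],"jaw":0.75}]';  python3 plan.py .478 .101 .12 -2.4
```

```text
time: 9.75
ee_pos: [0.627, -0.146, 0.0183]
eef_rot: [0.022, 1.0, 0.0, -0.001]
ft_force: [-0.6, -0.9, -0.8]
width: 0.0498
grip_force: 20.2
time: 10.75
ee_pos: [0.6293, -0.1465, 0.143]
eef_rot: [0.022, 1.0, -0.0, 0.002]
ft_force: [-0.6, -0.1, -0.8]
width: 0.0655
grip_force: 0.0
dp [1.0814, 1.604, 0.1479] rot [-0.0, 0.0008, -0.0004] rows>= 5.0 t 10.75 ee [ 0.6293 -0.1465  0.143 ]
```

```bash
python3 -m pendant '[{"dp":[0.6,0.9,0.1],"rotation":[0,0,0],"jaw":0.8},{"dp":[0.6,0.9,0.1],"rotation":[0,0,0],"jaw":0.8},{"dp":[0.6,0.9,0.1],"rotation":[0,0,0],"jaw":0.8}]'; python3 -m pendant '[{"dp":[0.48,0.7,0.02],"rotation":[0,0,0],"jaw":0.8},{"dp":[0.48,0.7,0.02],"rotation":[0,0,0],"jaw":0.8},{"dp":[0.48,0.7,0.02],"rotation":[0,0,0],"jaw":0.8},{"dp":[0.48,0.7,0.02],"rotation":[0,0,0],"jaw":0.8}]';python3 plan.py .478 .101 .0075 -2.4; python3 wr.py w5; python3 - <<'E'
from h import *
c=dict(np.load("w5.npz"))
m=cmask(c,"yellow")
n,l,s,cen=cv2.connectedComponentsWithStats(m)
for i in range(1,n):
    if s[i,4]>300:
        W=plane(c,np.argwhere(l==i)[:,::-1],.028)[:,:2]; print(s[i],W.min(0).round(4),W.max(0).round(4),(W.min(0)+W.max(0))/2)
from bench import camera
c=camera("top"); np.savez("top3.npz",**c); cv2.imwrite("pics/t3.png",c["image"][110:260,120:460,::-1].repeat(2,0).repeat(2,1))
E
```

```text
time: 11.12
ee_pos: [0.5417, -0.0044, 0.1237]
eef_rot: [0.021, 1.0, 0.0, -0.001]
ft_force: [0.7, -0.3, 0.1]
width: 0.07
grip_force: 0.0
time: 11.62
ee_pos: [0.4764, 0.1006, 0.1216]
eef_rot: [0.022, 1.0, -0.0, -0.0]
ft_force: [-0.8, -0.8, -0.6]
width: 0.0693
grip_force: 0.0
dp [-0.0111, 0.0034, 0.7608] rot [-0.0, -0.0001, -0.0003] rows>= 2.0 t 11.62 ee [0.4764 0.1006 0.1216]
[[0.044, 0.959, 0.28, 0.399], [0.999, -0.043, -0.012, 0.104], [0.0, 0.28, -0.96, 0.284], [0.0, 0.0, 0.0, 1.0]] [[299.7, 0.0, 272.5], [0.0, 299.7, 211.3], [0.0, 0.0, 1.0]]
[ 248  185   55   57 1729] [0.4502 0.0784] [0.5027 0.127 ] [0.47645159 0.10269137]
```

View pics/t3.png

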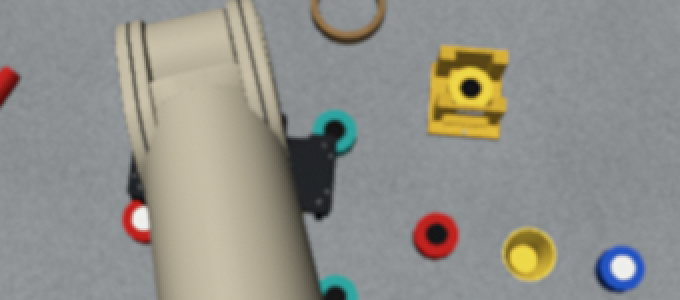

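The yellow/black cap is seated, mark up at crop (470,88). Next is yellow/white.

```bash
python3 -m pendant '[{"dp":[-0.005,0.008,0.3],"rotation":[0,0,0],"jaw":0.8},{"dp":[-0.005,0.008,0.6],"rotation":[0,0,0],"jaw":0.8},{"dp":[-0.005,0.008,0.76],"rotation":[0,0,0],"jaw":0.8},{"dp":[-0.005,0.008,0.76],"rotation":[0,0,0],"jaw":0.8},{"dp":[-0.005,0.008,0.76],"rotation":[0,0,0],"jaw":0.4},{"dp":[-0.005,0.008,0.76],"rotation":[0,0,0],"jaw":0.4},{"dp":[-0.005,0.008,0.76],"rotation":[0,0,0],"jaw":0.4},{"dp":[-0.005,0.008,0.76],"rotation":[0,0,0],"jaw":0.4}]' 20;  python3 -m pendant '[{"dp":[0,0,-0.4],"rotation":[0,0,0],"jaw":0.4},{"dp":[0,0,-0.8],"rotation":[0,0,0],"jaw":0.4},{"dp":[0,0,-0.95],"rotation":[0,0,0],"jaw":0.4},{"dp":[0,0,-0.95],"rotation":[0,0,0],"jaw":0.4}]'; python3 plan.py .6265 -.145 .145 -2.4; python3 wr.py w6
```

```text
time: 12.72
ee_pos: [0.4781, 0.1022, 0.009]
eef_rot: [0.022, 1.0, 0.0, 0.001]
ft_force: [-1.2, -1.4, 6.3]
width: 0.0495
grip_force: 20.0
time: 13.22
ee_pos: [0.4784, 0.1024, 0.1525]
eef_rot: [0.022, 1.0, 0.001, 0.002]
ft_force: [0.8, -0.3, -1.7]
width: 0.0495
grip_force: 20.0
dp [-1.0586, -1.6045, 0.0505] rot [0.0003, 0.0006, -0.0003] rows>= 5.0 t 13.22 ee [0.4784 0.1024 0.1525]
[[0.045, 0.958, 0.283, 0.401], [0.999, -0.044, -0.01, 0.105], [0.003, 0.284, -0.959, 0.315], [0.0, 0.0, 0.0, 1.0]] [[299.7, 0.0, 272.5], [0.0, 299.7, 211.3], [0.0, 0.0, 1.0]]
```

View pics/w6.png

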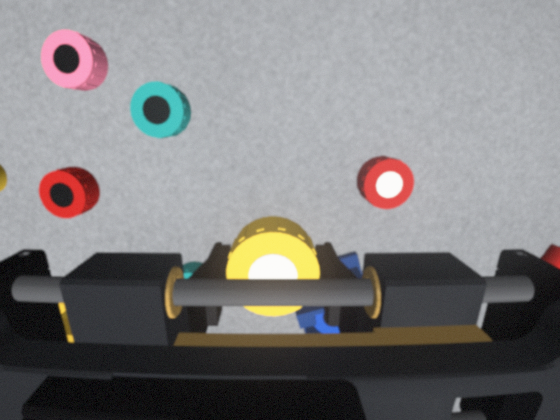

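The white-marked yellow cap is held level, mark at (273,270).

```bash
python3 -m pendant '[{"dp":[-0.6,-0.9,0.02],"rotation":[0,0,0],"jaw":0.4},{"dp":[-0.6,-0.9,0.02],"rotation":[0,0,0],"jaw":0.4},{"dp":[-0.6,-0.9,0.02],"rotation":[0,0,0],"jaw":0.4}]'; python3 -m pendant '[{"dp":[-0.46,-0.7,0.05],"rotation":[0,0,0],"jaw":0.4},{"dp":[-0.46,-0.7,0.05],"rotation":[0,0,0],"jaw":0.4},{"dp":[-0.46,-0.7,0.05],"rotation":[0,0,0],"jaw":0.4},{"dp":[-0.46,-0.7,0.05],"rotation":[0,0,0],"jaw":0.4},{"dp":[-0.46,-0.7,0.05],"rotation":[0,0,0],"jaw":0.4}]';python3 plan.py .6265 -.145 .0725 -2.4
```

```text
time: 13.65
ee_pos: [0.5613, -0.0401, 0.1458]
eef_rot: [0.023, 1.0, -0.001, -0.001]
ft_force: [0.4, 1.1, 0.4]
width: 0.0495
grip_force: 20.0
time: 14.28
ee_pos: [0.6253, -0.143, 0.1395]
eef_rot: [0.021, 1.0, 0.001, -0.0]
ft_force: [0.2, -1.1, 0.4]
width: 0.0495
grip_force: 20.0
dp [-0.0088, -0.0133, 0.4469] rot [0.0002, -0.0001, -0.0] rows>= 2.0 t 14.28 ee [ 0.6253 -0.143   0.1395]
```

```bash
python3 -m pendant '[{"dp":[-0.009,-0.013,0],"rotation":[0,0,0],"jaw":0.4},{"dp":[-0.009,-0.013,0.22],"rotation":[0,0,0],"jaw":0.4},{"dp":[-0.009,-0.013,0.44],"rotation":[0,0,0],"jaw":0.4},{"dp":[-0.009,-0.013,0.53],"rotation":[0,0,0],"jaw":0.4},{"dp":[-0.009,-0.013,0.59],"rotation":[0,0,0],"jaw":0.4},{"dp":[-0.009,-0.013,0.59],"rotation":[0,0,0],"jaw":0.4}]';python3 plan.py .6265 -.145 .047 -2.4
```

```text
time: 15.02
ee_pos: [0.6271, -0.1467, 0.0519]
eef_rot: [0.022, 1.0, 0.0, 0.0]
ft_force: [-0.2, 0.2, -0.5]
width: 0.0493
grip_force: 20.0
dp [0.0045, 0.0114, 0.0323] rot [0.0, 0.0, -0.0003] rows>= 1.0 t 15.03 ee [ 0.6271 -0.1467  0.0519]
```

```bash
python3 -m pendant '[{"dp":[0,0.006,0.025],"rotation":[0,0,0],"jaw":0.4},{"dp":[0,0.006,0.025],"rotation":[0,0,0],"jaw":0.4},{"dp":[0,0.006,0.025],"rotation":[0,0,0],"jaw":0.75},{"dp":[0,0.006,0.025],"rotation":[0,0,0],"jaw":0.75},{"dp":[0,0.006,0.025],"rotation":[0,0,0],"jaw":0.75},{"dp":[0,0.006,-0.3],"rotation":[0,0,0],"jaw":0.75},{"dp":[0,0.006,-0.6],"rotation":[0,0,0],"jaw":0.75},{"dp":[0,0.006,-0.6],"rotation":[0,0,0],"jaw":0.75}]';python3 plan.py .53 -.24 .13 14.7;python3 plan.py .428 -.319 .12 14.7
```

```text
time: 16.02
ee_pos: [0.6291, -0.1466, 0.1457]
eef_rot: [0.022, 1.0, -0.0, 0.003]
ft_force: [0.5, -0.4, -0.6]
width: 0.0654
grip_force: 0.0
dp [0.6329, -0.6511, 0.1006] rot [-0.0002, 0.0011, -0.0479] rows>= 3.0 t 16.02 ee [ 0.6291 -0.1466  0.1457]
dp [1.2893, -1.2073, 0.163] rot [-0.0002, 0.0011, -0.0479] rows>= 5.0 t 16.02 ee [ 0.6291 -0.1466  0.1457]
```

```bash
python3 -m pendant '[{"dp":[0.65,-0.6,0.08],"rotation":[0,0,-0.024],"jaw":0.8},{"dp":[0.65,-0.6,0.08],"rotation":[0,0,-0.024],"jaw":0.8},{"dp":[0.65,-0.6,0.08],"rotation":[0,0,-0.024],"jaw":0.8}]'; python3 plan.py .428 -.319 .12 14.7;python3 - <<'E'
from h import *
from bench import camera
c=camera("top"); np.savez("top4.npz",**c);d=camera("scene")
cv2.imwrite("pics/ts4.png",cv2.resize(np.hstack([c["image"][110:210,300:420,::-1],d["image"][200:300,160:280,::-1]]),None,fx=3,fy=3))
E
```

```text
time: 16.4
ee_pos: [0.5215, -0.2352, 0.1287]
eef_rot: [-0.05, 0.999, -0.0, -0.001]
ft_force: [0.0, -0.1, -0.2]
width: 0.0693
grip_force: 0.0
dp [0.6759, -0.4934, 0.0593] rot [0.0, -0.0003, -0.0249] rows>= 3.0 t 16.4 ee [ 0.5215 -0.2352  0.1287]
```

View pics/ts4.png

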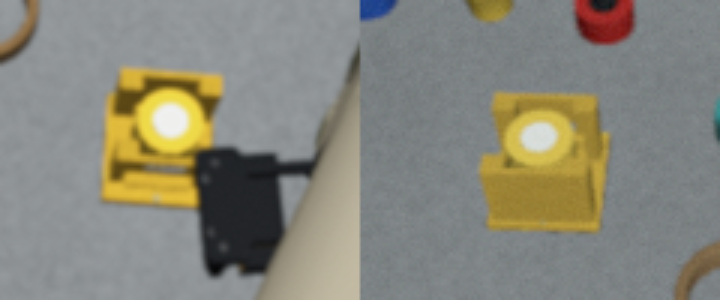

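The yellow stack is flat with the white mark on top, at (170,120) in the top crop and (540,138) in the scene crop. On to blue/white.

```bash
python3 -m pendant '[{"dp":[0.65,-0.48,0.06],"rotation":[0,0,-0.0249],"jaw":0.8},{"dp":[0.65,-0.48,0.06],"rotation":[0,0,-0.0249],"jaw":0.8},{"dp":[0.65,-0.48,0.06],"rotation":[0,0,-0.0249],"jaw":0.8},{"dp":[0.65,-0.48,0.06],"rotation":[0,0,-0.0249],"jaw":0.8}]';python3 wr.py w7; python3 - <<'E'
from h import *
c=dict(np.load("w7.npz"))
m=cmask(c,"blue")
n,l,s,cen=cv2.connectedComponentsWithStats(m)
for i in range(1,n):
    if s[i,4]>300:
        W=plane(c,np.argwhere(l==i)[:,::-1],.028)[:,:2]; print(s[i],W.min(0).round(4),W.max(0).round(4),(W.min(0)+W.max(0))/2)
E
python3 plan.py .428 -.319 .0085 14.7
```

```text
time: 17.0
ee_pos: [0.4379, -0.3122, 0.1204]
eef_rot: [-0.132, 0.991, 0.0, 0.0]
ft_force: [-0.1, -0.3, 0.2]
width: 0.0697
grip_force: 0.0
[[-0.261, 0.927, 0.271, 0.363], [0.965, 0.25, 0.074, -0.332], [0.001, 0.281, -0.96, 0.283], [0.0, 0.0, 0.0, 1.0]] [[299.7, 0.0, 272.5], [0.0, 299.7, 211.3], [0.0, 0.0, 1.0]]
[ 239  171   56   58 1749] [ 0.4014 -0.345 ] [ 0.4528 -0.2958] [ 0.42709392 -0.32042979]
dp [0.0781, -0.0281, 0.7458] rot [0.0001, 0.0001, 0.0015] rows>= 2.0 t 17.05 ee [ 0.4382 -0.3119  0.1204]
```

```bash
python3 -m pendant '[{"dp":[0.078,-0.033,0.2],"rotation":[0,0,0.001],"jaw":0.8},{"dp":[0.078,-0.033,0.5],"rotation":[0,0,0.001],"jaw":0.8},{"dp":[0.078,-0.033,0.75],"rotation":[0,0,0.001],"jaw":0.8},{"dp":[0.078,-0.033,0.75],"rotation":[0,0,0.001],"jaw":0.8},{"dp":[0.078,-0.033,0.75],"rotation":[0,0,0.001],"jaw":0.4},{"dp":[0.078,-0.033,0.75],"rotation":[0,0,0.001],"jaw":0.4},{"dp":[0.078,-0.033,0.75],"rotation":[0,0,0.001],"jaw":0.4},{"dp":[0.078,-0.033,0.75],"rotation":[0,0,0.001],"jaw":0.4}]' 20;  python3 -m pendant '[{"dp":[0,0,-0.4],"rotation":[0,0,0],"jaw":0.4},{"dp":[0,0,-0.8],"rotation":[0,0,0],"jaw":0.4},{"dp":[0,0,-0.95],"rotation":[0,0,0],"jaw":0.4},{"dp":[0,0,-0.95],"rotation":[0,0,0],"jaw":0.4}]'; python3 plan.py .6 .163 .15 14.7; python3 wr.py w8
```

```text
time: 18.05
ee_pos: [0.4273, -0.3216, 0.0093]
eef_rot: [-0.128, 0.992, -0.0, 0.001]
ft_force: [-1.3, 1.4, 7.7]
width: 0.0496
grip_force: 20.0
time: 18.55
ee_pos: [0.4273, -0.3219, 0.1525]
eef_rot: [-0.128, 0.992, -0.001, 0.002]
ft_force: [0.0, 0.6, -1.2]
width: 0.0493
grip_force: 20.0
dp [-1.9348, 2.8342, 0.0175] rot [-0.0004, 0.0006, 0.0] rows>= 9.0 t 18.55 ee [ 0.4273 -0.3219  0.1525]
[[-0.253, 0.928, 0.275, 0.352], [0.967, 0.243, 0.071, -0.341], [-0.001, 0.284, -0.959, 0.315], [0.0, 0.0, 0.0, 1.0]] [[299.7, 0.0, 272.5], [0.0, 299.7, 211.3], [0.0, 0.0, 1.0]]
```

View pics/w8.png

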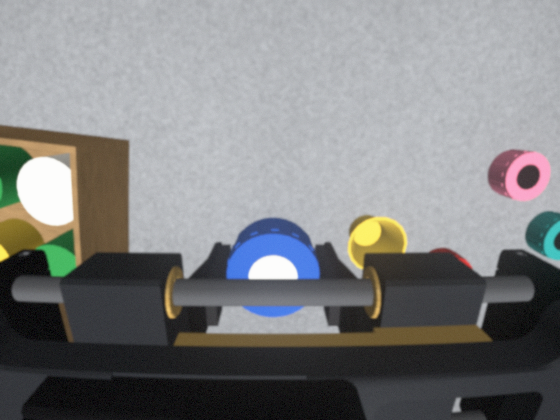

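The white-marked blue cap is held level, mark at (273,270), and the cup stands undisturbed at (377,240). I'll carry it across.

```bash
python3 -m pendant '[{"dp":[-0.65,0.95,0],"rotation":[0,0,0],"jaw":0.4},{"dp":[-0.65,0.95,0],"rotation":[0,0,0],"jaw":0.4},{"dp":[-0.65,0.95,0],"rotation":[0,0,0],"jaw":0.4},{"dp":[-0.65,0.95,0],"rotation":[0,0,0],"jaw":0.4}]'; python3 -m pendant '[{"dp":[-0.65,0.95,0],"rotation":[0,0,0],"jaw":0.4},{"dp":[-0.65,0.95,0],"rotation":[0,0,0],"jaw":0.4},{"dp":[-0.65,0.95,0],"rotation":[0,0,0],"jaw":0.4},{"dp":[-0.65,0.95,0],"rotation":[0,0,0],"jaw":0.4}]'; python3 plan.py .6 .163 .145 14.7
```

```text
time: 19.1
ee_pos: [0.4848, -0.1543, 0.1488]
eef_rot: [-0.131, 0.991, 0.001, -0.001]
ft_force: [-0.2, -0.1, -0.4]
width: 0.0497
grip_force: 20.0
time: 19.6
ee_pos: [0.5424, 0.0071, 0.1489]
eef_rot: [-0.131, 0.991, 0.0, -0.001]
ft_force: [-0.5, -0.9, -1.4]
width: 0.0496
grip_force: 20.0
dp [-0.64, 0.9042, 0.0257] rot [0.0002, -0.0003, 0.0009] rows>= 3.0 t 19.6 ee [0.5424 0.0071 0.1489]
```

```bash
python3 -m pendant '[{"dp":[-0.64,0.9,0.03],"rotation":[0,0,0.001],"jaw":0.4},{"dp":[-0.64,0.9,0.03],"rotation":[0,0,0.001],"jaw":0.4},{"dp":[-0.64,0.9,0.03],"rotation":[0,0,0.001],"jaw":0.4},{"dp":[-0.64,0.9,0.03],"rotation":[0,0,0.001],"jaw":0.4},{"dp":[-0.64,0.9,0.03],"rotation":[0,0,0.001],"jaw":0.4}]'; python3 plan.py .6 .163 .0525 14.7
```

```text
time: 20.23
ee_pos: [0.6009, 0.1562, 0.145]
eef_rot: [-0.124, 0.992, -0.001, -0.001]
ft_force: [0.2, 0.4, -0.3]
width: 0.0493
grip_force: 20.0
dp [-0.0067, 0.0463, 0.6168] rot [-0.0002, -0.0003, -0.0013] rows>= 2.0 t 20.23 ee [0.6009 0.1562 0.145 ]
```

```bash
python3 -m pendant '[{"dp":[-0.005,0.043,0.15],"rotation":[0,0,-0.001],"jaw":0.4},{"dp":[-0.005,0.043,0.3],"rotation":[0,0,-0.001],"jaw":0.4},{"dp":[-0.005,0.043,0.3],"rotation":[0,0,-0.001],"jaw":0.4}]'; python3 plan.py .6 .163 .052 14.7
```

```text
time: 20.6
ee_pos: [0.5991, 0.1625, 0.0994]
eef_rot: [-0.127, 0.992, -0.001, -0.002]
ft_force: [-0.1, -0.8, -0.6]
width: 0.0495
grip_force: 20.0
dp [-0.008, 0.0018, 0.3161] rot [-0.0002, -0.0006, -0.0004] rows>= 1.0 t 20.6 ee [0.5991 0.1625 0.0994]
```

```bash
python3 -m pendant '[{"dp":[-0.006,0.002,0.12],"rotation":[0,0,0],"jaw":0.4},{"dp":[-0.006,0.002,0.22],"rotation":[0,0,0],"jaw":0.4},{"dp":[-0.006,0.002,0.32],"rotation":[0,0,0],"jaw":0.4},{"dp":[-0.006,0.002,0.32],"rotation":[0,0,0],"jaw":0.4}]'; python3 plan.py .6 .163 .0475 14.7
```

```text
time: 21.1
ee_pos: [0.6, 0.1655, 0.0514]
eef_rot: [-0.128, 0.992, -0.0, -0.001]
ft_force: [-0.7, 0.1, -0.0]
width: 0.0492
grip_force: 20.0
dp [0.004, -0.0161, 0.0258] rot [-0.0, -0.0004, 0.0001] rows>= 1.0 t 21.1 ee [0.6    0.1655 0.0514]
```

```bash
python3 -m pendant '[{"dp":[0,-0.012,0.022],"rotation":[0,0,0],"jaw":0.4},{"dp":[0,-0.012,0.022],"rotation":[0,0,0],"jaw":0.4},{"dp":[0,-0.012,0.022],"rotation":[0,0,0],"jaw":0.75},{"dp":[0,-0.012,0.022],"rotation":[0,0,0],"jaw":0.75},{"dp":[0,-0.012,0.022],"rotation":[0,0,0],"jaw":0.75},{"dp":[0,-0.012,-0.3],"rotation":[0,0,0],"jaw":0.75},{"dp":[0,-0.012,-0.7],"rotation":[0,0,0],"jaw":0.75},{"dp":[0,-0.012,-0.7],"rotation":[0,0,0],"jaw":0.75}]';python3 -m pendant '[{"dp":[0.5,1,-0.3],"rotation":[0,0,0],"jaw":0.75},{"dp":[0.5,1,-0.3],"rotation":[0,0,0],"jaw":0.75},{"dp":[0.5,1,-0.3],"rotation":[0,0,0],"jaw":0.75},{"dp":[0.5,1,-0.3],"rotation":[0,0,0],"jaw":0.75}]';python3 -m pendant '[{"dp":[0.8,1,0],"rotation":[0,0,0],"jaw":0.75},{"dp":[0.8,1,0],"rotation":[0,0,0],"jaw":0.75},{"dp":[0.8,1,0],"rotation":[0,0,0],"jaw":0.75},{"dp":[0.8,1,0],"rotation":[0,0,0],"jaw":0.75}]'
python3 - <<'E'
from h import *
from bench import camera
c=camera("top"); np.savez("top5.npz",**c);d=camera("scene"); np.savez("scene5.npz",**d)
cv2.imwrite("pics/f.png",cv2.resize(np.vstack([c["image"][110:260,120:470,::-1],d["image"][170:290,140:490,::-1]]),None,fx=2,fy=2))
E
```

```text
time: 22.1
ee_pos: [0.6042, 0.1648, 0.1637]
eef_rot: [-0.128, 0.992, 0.001, 0.004]
ft_force: [-0.4, -0.2, -0.5]
width: 0.0654
grip_force: 0.0
time: 22.6
ee_pos: [0.4882, 0.2942, 0.2037]
eef_rot: [-0.132, 0.991, 0.001, 0.0]
ft_force: [1.3, -1.6, 0.9]
width: 0.0654
grip_force: 0.0
time: 23.1
ee_pos: [0.333, 0.407, 0.2025]
eef_rot: [-0.131, 0.991, 0.0, -0.001]
ft_force: [0.6, -0.3, 0.4]
width: 0.0651
grip_force: 0.0
```

View pics/f.png

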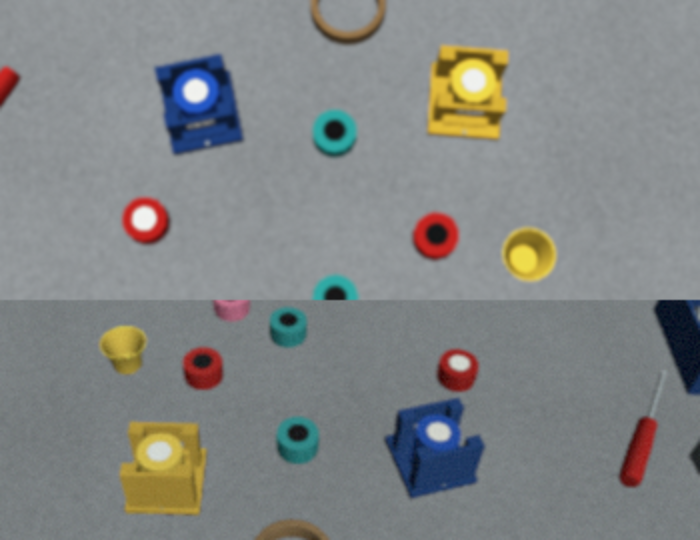

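Both dispensers now show a flat, white-marked cap on top, at crop (195,91) and (473,80). The red caps and the cup are in place. I'll check mark height and centring before handing in.

```bash
python3 - <<'E'
from h import *
for col,x,y in(("blue",.602,.163),("yellow",.6285,-.145)):
  o=[]
  for v in("top5","scene5"):
    c=dict(np.load(v+".npz"));P=cloud(c)
    h=cv2.cvtColor(c["image"],cv2.COLOR_RGB2HSV)
    m=(h[...,1]<70)&(h[...,2]>140)&(np.hypot(P[...,0]-x,P[...,1]-y)<.04)&(P[...,2]>.05)
    p=np.argwhere(m)[:,::-1].mean(0); w=plane(c,[p],.066)[0]
    A=np.c_[P[m][:,:2]-P[m][:,:2].mean(0),np.ones(m.sum())]; f=np.linalg.lstsq(A,P[m][:,2],rcond=None)[0]
    print(col,v,m.sum(),"mark",w.round(4),"off mm",((w[:2]-[x,y])*1000).round(1),"z",np.median(P[m][:,2]).round(4),"slope",f[:2].round(2))
E
```

```text
blue top5 109 mark [0.6036 0.1636 0.066 ] off mm [1.6 0.6] z 0.067 slope [-0.02 -0.04]
blue scene5 90 mark [0.6036 0.1616 0.066 ] off mm [ 1.6 -1.4] z 0.0662 slope [-0.   -0.01]
yellow top5 104 mark [ 0.6281 -0.1466  0.066 ] off mm [-0.4 -1.6] z 0.0676 slope [-0.01  0.03]
yellow scene5 93 mark [ 0.6279 -0.1483  0.066 ] off mm [-0.6 -3.3] z 0.0667 slope [0.   0.03]
```

Tops are at 66–67 mm, level, and within about 3 mm of the axes.

```bash
python3 -c "
from bench import r;print(r.close_job())"
```

```text
the job is handed in; nothing more can be done
None
```

I handed the job in at about 23 s: both dispensers hold the black-marked cap below and the white-marked cap on top, level and within about 3 mm of the axis by camera, and the red caps and yellow cup look unmoved in the last images; no verdict came back.

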